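Set the batch-number drum to 7 and lock it

TASK

The next rack of blood tubes is batch 7: on the white batch-number unit, press the black hub down just firmly enough to grip the number drum and turn it until the 7 stands in the middle of the window. Then let the hub go and push the red lock plunger fully home, so that the drum is locked on 7. Do not force the hub or the plunger, and leave the tubes and the other things on the bench undisturbed.

Things in the scene. Friction and masses are not known exactly. Their poses are not given: they have to be found in the camera images.
- unit: white batch-number unit fixed to the bench, a flat box 230 (its x) by 220 (its y) by 60 mm high; on four black levelling feet that hold its underside 4 to 16 mm above the bench; origin at the centre of that underside, its z up, its -x side towards the robot. The hub stands at its centre, the window lies on its +x side, the red plunger on its -x side. Cover top 60 mm above the origin.
- hub_top (a point): centre of the top of the black ribbed hub, an upright cylinder 44 mm in diameter on the unit's vertical centre axis; its top is 52 mm above the cover (112 mm above the unit's underside) when free. A soft spring holds it up (3 N to start, then 0.15 N/mm); free, it spins without turning the drum, and the mark on its top means nothing.
- hub: the hub itself (origin on its axis at the unit's underside). After 2 to 12 mm (it differs with wear) its pads meet the drum's sprung clutch face (12 N/mm): the push then rises steeply and the hub carries the drum by friction. Below 4 to 6 N on the clutch (10 N total push) it slips; push 12 to 16 N in all. Over 16 N on the clutch (20 N total) is a fault. It springs up when let go.
- seat: the sprung seat under the cover that carries the number drum on the unit's centre axis; hidden
- drum (a joint): angle of the white number drum (rad), seen through the window: black digits 0 to 9, 21 mm tall, one every 0.6283 rad; digit k is centred in the window at k x 0.6283, the 7 at 4.398. Grows counter-clockwise seen from above, by turning the pressed hub that way. End stops at -0.1 and 6.1. It stays where it is left (friction 0.10 N m).
- window (a point): centre of the window in the cover (38 mm wide, 42 mm long in the unit's x, level with the cover's top), on the unit's +x side, 66 mm from the hub's axis, under a clear pane, with a dark frame and a red index mark at each side; the digits read upright from the robot's side
- lock_top (a point): centre of the top of the red lock plunger's cap (24 mm in diameter, 10 mm thick), 88 mm from the hub's axis on the unit's -x side; 86 mm above the unit's underside when out, 72 mm when home, the cap's underside then resting on its collar
- lock (a joint): travel of the red plunger (m): 0 out as at the start, 0.014 fully home, a hard stop. It slides straight down with about 3 N (up to 10 N where it centres the drum) and stays where it is left. Its pin enters a flared slot of the drum and centres it if the number is within about 0.12 rad of the window's middle; else it is blocked after 1 to 4 mm. Over 25 N on it is a fault.
- rack: white rack block, 130 by 120 by 45 mm, fixed, full of red-capped tubes standing to 112 mm; origin at the centre of its underside
- tube0: loose red-capped blood tube standing in the rack's row nearest the robot, 16 mm in diameter, 100 mm long; origin at the centre of its bottom end
- tube1: loose red-capped blood tube standing in the rack's row nearest the robot, 16 mm in diameter, 100 mm long; origin at the centre of its bottom end
- tube2: loose red-capped blood tube standing in the rack's row nearest the robot, 16 mm in diameter, 100 mm long; origin at the centre of its bottom end
- tube3: loose red-capped blood tube standing in the rack's row nearest the robot, 16 mm in diameter, 100 mm long; origin at the centre of its bottom end
- dish: loose steel bowl, 110 mm in diameter, 35 mm high; origin at the centre of its underside
- jar: loose clear specimen jar with an orange cap, 60 mm in diameter, 75 mm high; origin at the centre of its underside
- tape: loose roll of white tape lying flat, 84 mm outside, 22 mm high; origin at the centre of its underside

How it is judged:
On the way, in this order (a step that is already met when the one before it is completed fails the run):
1. the 7 is brought into the window (within 0.2 rad of its middle) (value of joint drum between 4.198 and 4.598 rad and value of joint lock below 0.004 m), for 0.2 s.
2. the lock plunger is pushed home (value of joint lock above 0.0125 m), for 0.2 s.
At the end, for the whole second after the job is handed in: The drum stands still with the 7 within 0.06 rad of the middle of the window, and the lock plunger is home to within 1.5 mm (past 12.5 of its 14 mm) (value of joint drum between 4.338 and 4.458 rad and value of joint lock above 0.0125 m and velocity of joint drum between -0.05 and 0.05 rad/s); the robot touches nothing.
It fails at once if the hub is forced: more than 16 N on the drum's clutch (contact force between hub and seat above 16 N).
It fails at once if the lock plunger is pushed with more than 25 N (contact force between the fingers and lock above 25 N).
It fails at once if a tube is pushed over or pulled out of the rack (distance of any of tube0, tube1, tube2, tube3 from where it was at the start of the episode above 0.015 m).
It fails at once if the bowl, the jar or the tape is pushed aside by more than 20 mm (distance of any of dish, jar, tape from where it was at the start of the episode above 0.02 m).
It also fails if it takes over 64 s, if anything falls off the work surface, if the arm or the gripper's body presses on something with over 40 N, if the wrist force passes 120 N, or if a joint passes its speed limit or range.

ROBOT

A 6-joint arm with a two-finger parallel gripper is mounted at the origin on the work surface. World frame = base frame: x ahead of the robot, y to its left, z up, the work surface at z = 0. Lengths are in m, angles in rad, forces in N, time in s.
With the tool pointing down it reaches from about 0.25 to 0.775 m from the base axis. Payload 4 kg.
Tool frame: the origin (TCP) lies on the centre line of the jaws, within the pads' length; the fingertips stand robot.tip_extent ahead of it and the grasp point (between the pads) lies 8 mm behind it (robot.tip_extent is the distance from the TCP to the fingertips, in m); z points along the fingers, y is the direction in which the jaws open and shut (so a half turn about z gives the same grasp; the last joint's range is limited). The gripper opens to 85 mm and grips with 20 to 120 N. Pads are 22 mm wide; open, the fingers measure 114 mm over their backs; the gripper's body (76 mm by 85 mm) begins 54 mm behind the grasp point. The pads swing forward as they close: fully open they stand 13 mm farther back than shut.
Start: joints at [-1.207, 0.087, 1.371, -0, 1.684, -0.103], TCP at [0.248, -0.491, 0.242] pointing down, gripper open.
Joint ranges: [-3.1, 3.1], [-0.76, 2.03], [0.27, 2.55], [-1.08, 4.22], [0.17, 2.65], [-2.57, 2.57]. Speed limits (rad/s): [2.79, 2.79, 3.14, 3.14, 3.14, 3.14].

INTERFACE

Orientations are given as a unit quaternion [x, y, z, w].
In Python, from cell import robot gives the robot as it stands. The module is installed in compiled form; this text tells all that it offers.
- The arm moves only by the tool arm_command, never from a script. Its argument "moves" is a list of rows, each an object of numbers: "dx", "dy", "dz": the shift along the tool's x, y, z in m; "wx", "wy", "wz": the turn, a rotation vector about the tool's x, y, z in degrees; "gripper": the closure, from -1 (fully open) to 1 (shut), so that 0 is half open. In form: [{"dx": .., "dy": .., "dz": .., "wx": .., "wy": .., "wz": .., "gripper": ..}, ...]. A call has 1 to 8 rows; each row shifts and turns the pose as measured when the row begins, along the tool's axes as they then stand; what a row does not reach is not made up. A row lasts 1/10 s, in which the tool goes at most 50 mm and 8.59 degrees, less where a joint would pass 70% of its speed; a pose out of reach is approached as far as the arm can. A call with a gripper value outside its range is refused whole. The fingers move at their own pace and stop on an object; "newtons" is the grip in N (left out, the last holds). Time passes only in rows, so rows that do not move let the fingers close. It gives the time, the measured TCP pose, the force and the opening at its end, in the units of the state.
- robot.get_state(): the state, without advancing time (a new reading comes with each control period).
- robot.snapshot(name): name is "side" or "top"; returns (picture, depth): 420x560x3 uint8, red, green, blue; 420x560 float32, m along the optical axis (not along the pixel's ray), 0 where there is no reading.
- robot.camera_info(name): a dict with "camera_matrix" (3x3 intrinsics, pixels), "T" (4x4, takes a point from camera to world coordinates). Camera axes: x right, y up, looking along -z (the intrinsics and any distortion apply to the point x, -y, -z); pixel columns grow to the right and rows downward; lengths in m; the calibration is good to about 2 mm. A picture is of the moment at which its call begins. camera_info takes no time and is no camera call.
- robot.job_done(): hands the job in, once; it reports no verdict.
The state is a dict: "t": time; "joints": joint angles; "joint_vel": joint speeds; "tau": joint torques, N m; "eef_pos": TCP position; "orientation": TCP orientation; "contact_force": force on the tool from outside, world axes, zero at the start; "torque": the same for the moment, N m; "opening": finger opening in m.
Only numpy, scipy, OpenCV 4.12 (cv2) and the standard library are available. Lean on these libraries where they do the work, as an engineer would, in place of code of your own. Each camera call takes 0.05 s, during which the arm holds its last target. There are 200 camera calls.

## Working session

There is one attempt and no reset: what is moved stays moved. The work goes in short steps, Python scripts to look and compute and a tool call to move; the robot and the scene stay as the last step left them, time stands still between calls to the robot, and variables do not carry over. Pictures are saved under pics/ and viewed, about 8 in all and at most 12, crops included, and the job is handed in when it is done.

Besides the shell and the picture viewer there is one more tool, called after "Request:" as name(argument=value, ...) on one line, values as JSON. arm_command: Moves the arm, as the interface text tells. Its arguments: {"type":"object","properties":{"moves":{"type":"array","items":{"type":"object","properties":{"dx":{"type":"number"},"dy":{"type":"number"},"dz":{"type":"number"},"wx":{"type":"number"},"wy":{"type":"number"},"wz":{"type":"number"},"gripper":{"type":"number"}}}},"newtons":{"type":"number"}},"required":["moves"]}

```bash
mkdir -p pics
python3 - <<'E'
from cell import robot
import cv2,numpy as np
print(robot.get_state(), robot.tip_extent)
for n in("top","side"):
    p,d=robot.snapshot(n); cv2.imwrite(f"pics/{n}0.png",p[:,:,::-1]); np.savez(f"{n}0.npz",p=p,d=d)
    i=robot.camera_info(n); print(n,{k:(np.round(v,4).tolist() if hasattr(v,'shape') else v) for k,v in i.items()})
a=np.hstack([cv2.imread("pics/top0.png"),cv2.imread("pics/side0.png")])
E
```

```text
{'t': 0.0, 'joints': array([-1.20710470e+00,  8.79694299e-02,  1.37227840e+00, -1.63709214e-05,
        1.68356732e+00, -1.03052067e-01]), 'joint_vel': array([-1.92039194e-04, -5.92469914e-04, -6.96691466e-04, -8.02659649e-04,
        9.88359602e-05, -4.57714884e-04]), 'tau': array([-9.16384961e-04, -3.51867378e+01, -3.13276398e+01, -4.12976697e-04,
        1.06911594e-02, -3.12375244e-05]), 'eef_pos': array([ 0.24733635, -0.49072259,  0.24111894]), 'orientation': array([ 9.72891767e-01,  2.31258244e-01, -1.52473762e-04, -1.10076967e-03]), 'contact_force': array([-0.71161184, -0.21716696, -0.62101551]), 'torque': array([-0.02027713,  0.02490834, -0.00034682]), 'opening': 0.08538123361089472} 0.011
top {'camera_matrix': [[444.8935, 0.0, 285.5108], [0.0, 444.8935, 206.5472], [0.0, 0.0, 1.0]], 'T': [[-0.028, 0.9944, -0.1022, 0.4433], [-0.9995, -0.0262, 0.0188, 0.0017], [0.0161, 0.1027, 0.9946, 1.2772], [0.0, 0.0, 0.0, 1.0]]}
side {'camera_matrix': [[430.3565, 0.0, 282.9162], [0.0, 430.3565, 212.7939], [0.0, 0.0, 1.0]], 'T': [[0.8383, 0.3498, -0.4182, 0.0574], [-0.5452, 0.5472, -0.6351, -0.7854], [0.0067, 0.7604, 0.6494, 0.9217], [0.0, 0.0, 0.0, 1.0]]}
```

View pics/top0.png

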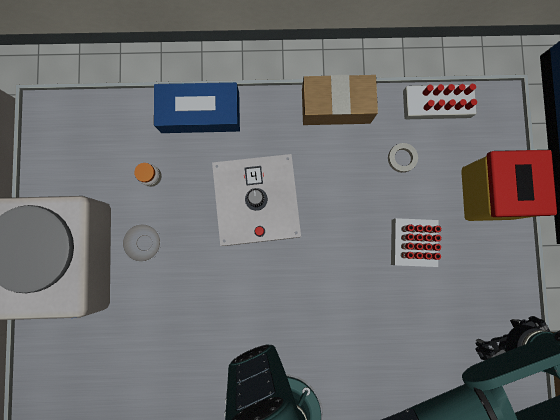

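View pics/side0.png

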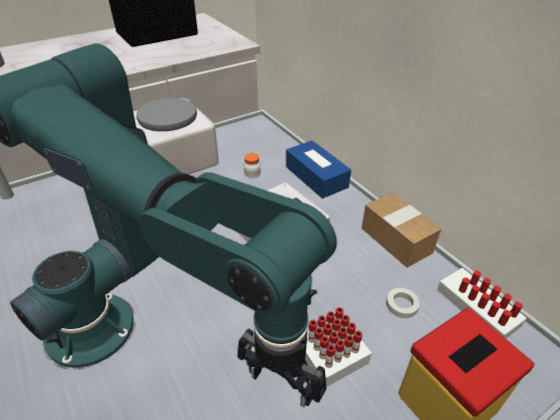

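Top view: the unit's window (253,175) shows a 4, the hub is at (256,199) and the plunger at (260,231). The side view of the unit is hidden by the arm.

```bash
cat > h.py <<'E'
import numpy as np,cv2
from cell import robot
def ray(n,uv,z):
    i=robot.camera_info(n);K,T=i["camera_matrix"],np.array(i["T"])
    r=np.array([(uv[0]-K[0][2])/K[0][0],-(uv[1]-K[1][2])/K[1][1],-1.]);r=T[:3,:3]@r
    return T[:3,3]+r*(z-T[2,3])/r[2]
def pt(n,uv,d):
    i=robot.camera_info(n);K,T=i["camera_matrix"],np.array(i["T"])
    return T[:3,3]+T[:3,:3]@np.array([(uv[0]-K[0][2])/K[0][0]*d,-(uv[1]-K[1][2])/K[1][1]*d,-d])
E
python3 - <<'E'
from h import *
f=np.load("top0.npz");p,d=f["p"],f["d"]
def med(u,v,r=2): 
    x=d[v-r:v+r+1,u-r:u+r+1];return np.median(x[x>0])
for q in[(230,175),(280,175),(230,230),(285,225),(256,199),(260,231),(195,200),(330,200)]: print(q,pt("top",q,med(*q)))
hsv=cv2.cvtColor(p,cv2.COLOR_RGB2HSV)
S=np.s_[140:255,200:310]
w=((hsv[...,1]<40)&(hsv[...,2]>170)).astype(np.uint8);m=np.zeros_like(w);m[S]=w[S]
m=cv2.morphologyEx(m,cv2.MORPH_OPEN,np.ones((3,3)))
c=max(cv2.findContours(m,0,1)[0],key=cv2.contourArea);r=cv2.minAreaRect(c);print("unit",r)
zc=med(230,175);z=pt("top",(230,175),zc)[2]
B=[ray("top",b,z) for b in cv2.boxPoints(r)];print(np.round(B,4),np.mean(B,0),[np.linalg.norm(B[i]-B[i-1]) for i in range(4)])
red=((hsv[...,1]>120)&((hsv[...,0]<8)|(hsv[...,0]>172))).astype(np.uint8);m=np.zeros_like(w);m[S]=red[S]
n,l,s,ce=cv2.connectedComponentsWithStats(m);print(s,ce)
dk=(hsv[...,2]<110).astype(np.uint8);m=np.zeros_like(w);m[S]=dk[S]
n,l,s,ce=cv2.connectedComponentsWithStats(m);print(s[1:],ce[1:])
pr=d[185:215,240:272]
cv2.imwrite("pics/crop.png",cv2.resize(p[150:245,205:310,::-1],None,fx=7,fy=6,interpolation=cv2.INTER_CUBIC)[:600,:800])
E
```

```text
(230, 175) [0.65841543 0.12866239 0.0695599 ]
(280, 175) [ 0.65500359 -0.00847277  0.06930834]
(230, 230) [0.50755706 0.13100058 0.06917681]
(285, 225) [ 0.51717744 -0.01840462  0.06769589]
(256, 199) [0.58385872 0.05633637 0.12213806]
(260, 231) [0.5013455  0.04881225 0.09546599]
(195, 200) [0.60030104 0.23756391 0.00077956]
(330, 200) [ 0.59005018 -0.15163314  0.00149322]
unit ((251.0, 175.5), (13.0, 8.0), 90.0)
[[0.6739 0.0818 0.0696]
 [0.6734 0.0598 0.0696]
 [0.6373 0.0606 0.0696]
 [0.6378 0.0825 0.0696]] [0.6556029  0.07115322 0.0695599 ] [np.float64(0.036136931773263346), np.float64(0.02197257954862953), np.float64(0.03614714278633158), np.float64(0.021906055932528687)]
[[     0      0    560    420 235135]
 [   263    175      1      1      1]
 [   244    176      1      2      2]
 [   255    227      9      9     62]] [[279.50577328 209.49485189]
 [263.         175.        ]
 [244.         176.5       ]
 [259.01612903 230.64516129]]
[[245 166  18  20  90]
 [251 171   6   9  22]
 [245 188  23  23 261]
 [255 227   2   2   2]
 [254 226  11  11  33]
 [296 237   1   1   1]
 [298 2
[... 352 characters left out ...]
  1   1]
 [236 244   4   1   4]] [[253.31111111 174.87777778]
 [253.90909091 175.18181818]
 [256.27969349 200.02298851]
 [255.5        227.5       ]
 [259.93939394 232.09090909]
 [296.         237.        ]
 [298.5        237.        ]
 [278.         239.        ]
 [281.5        239.        ]
 [287.         238.        ]
 [290.5        238.        ]
 [263.         241.        ]
 [267.         241.        ]
 [272.5        240.        ]
 [276.         240.        ]
 [243.         243.        ]
 [246.5        243.        ]
 [252.         242.        ]
 [255.         242.        ]
 [225.         245.        ]
 [228.5        245.        ]
 [234.         244.        ]
 [237.5        244.        ]]
```

View pics/crop.png

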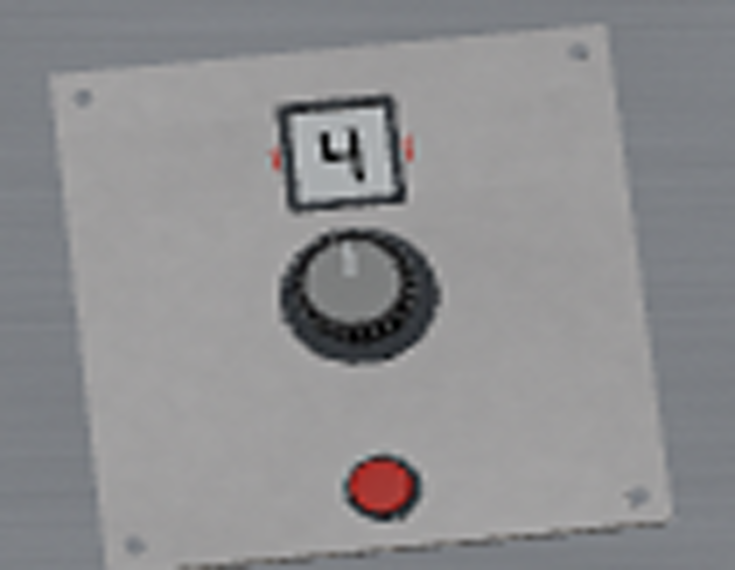

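Crop: 4 upright and centred in the window, screws at crop (83,97), (579,51), (135,545), (637,497), hub top at (352,278), plunger cap at (383,488).

Run:
```python
from h import *
f=np.load("top0.npz");p,d=f["p"],f["d"]
g=lambda x,y:((x+.5)/7+205-.5,(y+.5)/6+150-.5)
s=[ray("top",g(*q),.0692) for q in[(83,97),(579,51),(637,497),(135,545)]]
c=np.mean(s,0);ax=(s[0]+s[1]-s[2]-s[3])[:2];print("centre",c,"yaw",np.degrees(np.arctan2(ax[1],ax[0])),np.linalg.norm(ax)/2)
u=ax/np.linalg.norm(ax)
print("hub",ray("top",g(352,278),.1212));pl=ray("top",(259.02,230.65),.0952);print("lock",pl, "pred",c[:2]-.088*u,"win",c[:2]+.066*u,ray("top",(253.3,174.9),.0692))
# depth-based point clouds
vv,uu=np.mgrid[150:250,205:310]
P=np.array([pt("top",(a,b),d[b,a]) for a,b in zip(uu.ravel(),vv.ravel())])
for lo,hi in((.115,.13),(.06,.075)):
    q=P[(P[:,2]>lo)&(P[:,2]<hi)];q=q[np.linalg.norm(q[:,:2]-c[:2],axis=1)<.2];print(len(q),np.median(q,0),(q.min(0)+q.max(0))/2)
q=P[(P[:,2]>.085)&(P[:,2]<.105)&(np.linalg.norm(P[:,:2]-pl[:2],axis=1)<.03)];print(len(q),np.median(q,0))
s=robot.get_state();R=__import__('scipy.spatial.transform',fromlist=['Rotation']).Rotation.from_quat(s["orientation"]).as_matrix();print(R.round(3))
```

```text
centre [0.59074857 0.05929264 0.0692    ] yaw 4.757758371031077 0.20618579280524862
hub [0.59217208 0.05919436 0.1212    ]
lock [0.50235764 0.05140004 0.0952    ] pred [0.50305179 0.05199364] win [0.65652115 0.06476689] [0.6571483  0.06483377 0.0692    ]Traceback (most recent call last):
  File "<stdin>", line 10, in <module>
  File "h.py", line 8, in pt
    i=robot.camera_info(n);K,T=i["camera_matrix"],np.array(i["T"])
ValueError: time passes only in moves, steps and waits
```

Request:
arm_command(moves=[{"dx": 0.03,"dy": -0.018,"gripper": -1},{"dx": 0.04,"dy": -0.024},{"dx": 0.04,"dy": -0.024},{"dx": 0.04,"dy": -0.024},{"dx": 0.04,"dy": -0.024},{"dx": 0.04,"dy": -0.024},{"dx": 0.04,"dy": -0.024},{"dx": 0.04,"dy": -0.024}])

```text
schema error: expected keys dx, dy, dz, wx, wy, wz, gripper
```

Request:
arm_command(moves=[{"dx": 0.04,"dy": -0.024},{"dx": 0.04,"dy": -0.024},{"dx": 0.04,"dy": -0.024},{"dx": 0.04,"dy": -0.024},{"dx": 0.03,"dy": -0.018},{"dx": 0.02,"dy": -0.012},{},{}])

```text
schema error: expected keys dx, dy, dz, wx, wy, wz, gripper
```

```bash
cat >> h.py <<'E'
from scipy.spatial.transform import Rotation
def to(xy,z=None):
    s=robot.get_state();R=Rotation.from_quat(s["orientation"]).as_matrix();e=s["eef_pos"]
    t=np.array([xy[0],xy[1],e[2] if z is None else z])
    print("t",s["t"],"eef",e.round(4),"yaw",np.degrees(np.arctan2(R[1,0],R[0,0])).round(2),"tilt mrad",(R[:2,2]*1000).round(1),"F",s["contact_force"].round(2),"M",s["torque"].round(3),"op",s["opening"],"j6",s["joints"][5])
    print("tool delta",(R.T@(t-e)).round(4))
E
python3 -c "
from h import *
to((.5912,.0592))"
```

```text
t 0.1 eef [ 0.2473 -0.4908  0.2412] yaw 26.75 tilt mrad [-0.7  1.9] F [ 0.61 -0.15  0.59] M [-0.054 -0.018 -0.007] op 0.0852316935903406 j6 -0.10311755177324315
tool delta [ 0.5546 -0.3364  0.0008]
```

Request:
arm_command(moves=[{"dx": 0.03,"dy": -0.018,"dz": 0,"wx": 0,"wy": 0,"wz": 0,"gripper": -1},{"dx": 0.04,"dy": -0.024,"dz": 0,"wx": 0,"wy": 0,"wz": 0,"gripper": -1},{"dx": 0.04,"dy": -0.024,"dz": 0,"wx": 0,"wy": 0,"wz": 0,"gripper": -1},{"dx": 0.04,"dy": -0.024,"dz": 0,"wx": 0,"wy": 0,"wz": 0,"gripper": -1},{"dx": 0.04,"dy": -0.024,"dz": 0,"wx": 0,"wy": 0,"wz": 0,"gripper": -1},{"dx": 0.04,"dy": -0.024,"dz": 0,"wx": 0,"wy": 0,"wz": 0,"gripper": -1},{"dx": 0.04,"dy": -0.024,"dz": 0,"wx": 0,"wy": 0,"wz": 0,"gripper": -1},{"dx": 0.04,"dy": -0.024,"dz": 0,"wx": 0,"wy": 0,"wz": 0,"gripper": -1}])

```text
t: 0.9
eef_pos: [0.4435, -0.1787, 0.2358]
orientation: [0.974, 0.225, -0.002, -0.005]
contact_force: [1.1, -0.2, -0.8]
opening: 0.0855
```

Request:
arm_command(moves=[{"dx": 0.04,"dy": -0.024,"dz": 0,"wx": 0,"wy": 0,"wz": 0,"gripper": -1},{"dx": 0.04,"dy": -0.024,"dz": 0,"wx": 0,"wy": 0,"wz": 0,"gripper": -1},{"dx": 0.04,"dy": -0.024,"dz": 0,"wx": 0,"wy": 0,"wz": 0,"gripper": -1},{"dx": 0.04,"dy": -0.024,"dz": 0,"wx": 0,"wy": 0,"wz": 0,"gripper": -1},{"dx": 0.03,"dy": -0.018,"dz": 0,"wx": 0,"wy": 0,"wz": 0,"gripper": -1},{"dx": 0.02,"dy": -0.012,"dz": 0,"wx": 0,"wy": 0,"wz": 0,"gripper": -1},{"dx": 0,"dy": 0,"dz": 0,"wx": 0,"wy": 0,"wz": 0,"gripper": -1}])

```text
t: 1.6
eef_pos: [0.581, 0.0426, 0.2314]
orientation: [0.973, 0.229, -0.005, -0.006]
contact_force: [0.7, -0.4, -0.4]
opening: 0.0855
```

```bash
python3 -c "
from h import *
to((.5912,.0592))"
```

```text
t 1.6 eef [0.581  0.0426 0.2314] yaw 26.47 tilt mrad [-13.    9.7] F [ 0.71 -0.39 -0.38] M [-0.057 -0.     0.031] op 0.08547646488758111 j6 1.0806614629128761
tool delta [ 0.0165 -0.0103  0.    ]
```

```bash
cat >> h.py <<'E'
    v=-R[2]; print("level wx,wy deg",np.degrees([-v[1],v[0]]).round(2))
E
echo
```

Request:
arm_command(moves=[{"dx": 0.0165,"dy": -0.0103,"dz": 0.02,"wx": -0.8,"wy": 0.4,"wz": 0,"gripper": -1},{"dx": 0,"dy": 0,"dz": 0.025,"wx": 0,"wy": 0,"wz": 0,"gripper": -1},{"dx": 0,"dy": 0,"dz": 0.025,"wx": 0,"wy": 0,"wz": 0,"gripper": -1},{"dx": 0,"dy": 0,"dz": 0,"wx": 0,"wy": 0,"wz": 0,"gripper": -1}])

```text
t: 2.0
eef_pos: [0.5901, 0.0581, 0.1584]
orientation: [0.973, 0.229, -0.001, 0.001]
contact_force: [-0.5, 0.8, -0.6]
opening: 0.0854
```

```bash
python3 -c "
from h import *
to((.5912,.0592),.106)"
```

```text
t 2.0 eef [0.5901 0.0581 0.1584] yaw 26.47 tilt mrad [-2.3 -2.5] F [-0.49  0.82 -0.58] M [-0.002  0.035  0.056] op 0.08543578179187994 j6 1.1127070027971413
tool delta [ 0.0017 -0.0006  0.0524]
level wx,wy deg [0.07 0.18]
```

Request:
arm_command(moves=[{"dx": 0.0017,"dy": -0.0006,"dz": 0.02,"wx": 0,"wy": 0.2,"wz": 0,"gripper": -1},{"dx": 0,"dy": 0,"dz": 0.02,"wx": 0,"wy": 0,"wz": 0,"gripper": -1},{"dx": 0,"dy": 0,"dz": 0.012,"wx": 0,"wy": 0,"wz": 0,"gripper": -1},{"dx": 0,"dy": 0,"dz": 0,"wx": 0,"wy": 0,"wz": 0,"gripper": -1}])

```text
t: 2.4
eef_pos: [0.5918, 0.0559, 0.1088]
orientation: [0.974, 0.227, 0.002, 0.002]
contact_force: [-0.6, -0.3, -0.4]
opening: 0.0857
```

```bash
python3 -c "
from h import *
to((.5912,.0592),.106)"
```

```text
t 2.4 eef [0.5918 0.0559 0.1088] yaw 26.27 tilt mrad [ 4.2 -2.5] F [-0.62 -0.26 -0.43] M [-0.008 -0.004 -0.005] op 0.08566768971276553 j6 1.1127129383371448
tool delta [ 0.0009 -0.0033  0.0028]
level wx,wy deg [ 0.24 -0.15]
```

Request:
arm_command(moves=[{"dx": 0.001,"dy": -0.003,"dz": 0.002,"wx": 0.2,"wy": -0.1,"wz": 0,"gripper": -0.4},{"dx": 0,"dy": 0,"dz": 0,"wx": 0,"wy": 0,"wz": 0,"gripper": -0.2},{"dx": 0,"dy": 0,"dz": 0,"wx": 0,"wy": 0,"wz": 0,"gripper": -0.1},{"dx": 0,"dy": 0,"dz": 0,"wx": 0,"wy": 0,"wz": 0,"gripper": 0}], newtons=40)

```text
t: 2.8
eef_pos: [0.5929, 0.0588, 0.111]
orientation: [0.974, 0.227, 0.003, 0.0]
contact_force: [-0.7, 1.0, -2.8]
opening: 0.0437
```

```bash
python3 -c "
from h import *
to((.5912,.0592),.106)"
```

```text
t 2.8 eef [0.5929 0.0588 0.111 ] yaw 26.22 tilt mrad [6.2 0.5] F [-0.67  1.04 -2.82] M [0.097 0.125 0.028] op 0.043693151103283895 j6 1.1165568595870818
tool delta [-0.0014 -0.0011  0.005 ]
level wx,wy deg [ 0.13 -0.33]
```

Request:
arm_command(moves=[{"dx": 0,"dy": 0,"dz": 0,"wx": 0,"wy": 0,"wz": 0,"gripper": 0.2},{"dx": 0,"dy": 0,"dz": 0,"wx": 0,"wy": 0,"wz": 0,"gripper": 0.2},{"dx": 0,"dy": 0,"dz": 0,"wx": 0,"wy": 0,"wz": 0,"gripper": 0.2}], newtons=40)

```text
t: 3.1
eef_pos: [0.5929, 0.0589, 0.1111]
orientation: [0.974, 0.227, 0.003, 0.001]
contact_force: [-0.5, 0.5, -1.6]
opening: 0.0427
```

```bash
python3 -c "
from h import *
to((.5912,.0592),.106)"
```

```text
t 3.1 eef [0.5929 0.0589 0.1111] yaw 26.25 tilt mrad [ 6.3 -0.1] F [-0.49  0.46 -1.57] M [-0.041  0.042 -0.015] op 0.04265957962754518 j6 1.1165879074355596
tool delta [-0.0014 -0.001   0.0051]
level wx,wy deg [ 0.16 -0.32]
```

Request:
arm_command(moves=[{"dx": 0,"dy": 0,"dz": 0.001,"wx": 0,"wy": 0,"wz": 0,"gripper": 0.2},{"dx": 0,"dy": 0,"dz": 0.0,"wx": 0,"wy": 0,"wz": 0,"gripper": 0.2}])

```text
t: 3.3
eef_pos: [0.593, 0.059, 0.1111]
orientation: [0.974, 0.227, 0.003, 0.001]
contact_force: [-2.1, 0.1, 2.3]
opening: 0.0428
```

Request:
arm_command(moves=[{"dx": 0,"dy": 0,"dz": 0.001,"wx": 0,"wy": 0,"wz": 0,"gripper": 0.2}])

```text
t: 3.4
eef_pos: [0.593, 0.0589, 0.1105]
orientation: [0.974, 0.227, 0.003, 0.001]
contact_force: [-2.1, 1.4, 2.8]
opening: 0.0427
```

Request:
arm_command(moves=[{"dx": 0,"dy": 0,"dz": 0.0005,"wx": 0,"wy": 0,"wz": 0,"gripper": 0.2}])

```text
t: 3.5
eef_pos: [0.593, 0.059, 0.1103]
orientation: [0.974, 0.227, 0.004, 0.001]
contact_force: [-1.5, 0.6, 1.6]
opening: 0.0429
```

Request:
arm_command(moves=[{"dx": 0,"dy": 0,"dz": 0.0005,"wx": 0,"wy": 0,"wz": 0,"gripper": 0.2}])

```text
t: 3.6
eef_pos: [0.593, 0.0589, 0.11]
orientation: [0.974, 0.227, 0.004, 0.001]
contact_force: [-1.3, -0.1, 1.3]
opening: 0.0423
```

Request:
arm_command(moves=[{"dx": 0,"dy": 0,"dz": 0.001,"wx": 0,"wy": 0,"wz": 0,"gripper": 0.2},{"dx": 0,"dy": 0,"dz": 0.001,"wx": 0,"wy": 0,"wz": 0,"gripper": 0.2}])

```text
t: 3.8
eef_pos: [0.593, 0.0589, 0.1083]
orientation: [0.974, 0.227, 0.004, 0.001]
contact_force: [-1.8, 0.5, 2.2]
opening: 0.0425
```

Request:
arm_command(moves=[{"dx": 0,"dy": 0,"dz": 0.0008,"wx": 0,"wy": 0,"wz": 0,"gripper": 0.2}])

```text
t: 3.9
eef_pos: [0.593, 0.0589, 0.1075]
orientation: [0.974, 0.227, 0.004, 0.001]
contact_force: [-1.9, 1.0, 2.5]
opening: 0.0426
```

Request:
arm_command(moves=[{"dx": 0,"dy": 0,"dz": 0.0008,"wx": 0,"wy": 0,"wz": 0,"gripper": 0.2}])

```text
t: 4.0
eef_pos: [0.593, 0.0589, 0.1067]
orientation: [0.974, 0.227, 0.004, 0.001]
contact_force: [-1.3, 0.1, 2.2]
opening: 0.0425
```

Request:
arm_command(moves=[{"dx": 0,"dy": 0,"dz": 0.0008,"wx": 0,"wy": 0,"wz": 0,"gripper": 0.2}])

```text
t: 4.1
eef_pos: [0.5931, 0.059, 0.1058]
orientation: [0.974, 0.227, 0.004, 0.001]
contact_force: [-2.3, 1.1, 2.7]
opening: 0.0427
```

Request:
arm_command(moves=[{"dx": 0,"dy": 0,"dz": 0.0008,"wx": 0,"wy": 0,"wz": 0,"gripper": 0.2}])

```text
t: 4.2
eef_pos: [0.5931, 0.0589, 0.105]
orientation: [0.974, 0.227, 0.004, 0.001]
contact_force: [-1.3, 0.1, 2.6]
opening: 0.0426
```

Request:
arm_command(moves=[{"dx": 0,"dy": 0,"dz": 0.0007,"wx": 0,"wy": 0,"wz": 0,"gripper": 0.2}])

```text
t: 4.3
eef_pos: [0.593, 0.0589, 0.1043]
orientation: [0.974, 0.227, 0.004, 0.001]
contact_force: [-2.7, -0.5, 2.2]
opening: 0.0427
```

Request:
arm_command(moves=[{"dx": 0,"dy": 0,"dz": 0.0005,"wx": 0,"wy": 0,"wz": 0,"gripper": 0.2}])

```text
t: 4.4
eef_pos: [0.593, 0.059, 0.1038]
orientation: [0.974, 0.227, 0.004, 0.001]
contact_force: [-2.5, -1.0, 3.4]
opening: 0.0428
```

Request:
arm_command(moves=[{"dx": 0,"dy": 0,"dz": 0.0007,"wx": 0,"wy": 0,"wz": 0,"gripper": 0.2}])

```text
t: 4.5
eef_pos: [0.593, 0.0589, 0.1032]
orientation: [0.974, 0.227, 0.004, 0.001]
contact_force: [-2.8, -0.2, 3.0]
opening: 0.0425
```

Request:
arm_command(moves=[{"dx": 0,"dy": 0,"dz": 0.0005,"wx": 0,"wy": 0,"wz": 0,"gripper": 0.2}])

```text
t: 4.6
eef_pos: [0.5931, 0.059, 0.1027]
orientation: [0.974, 0.227, 0.004, 0.001]
contact_force: [-2.6, 0.4, 2.6]
opening: 0.0426
```

Request:
arm_command(moves=[{"dx": 0,"dy": 0,"dz": 0.0005,"wx": 0,"wy": 0,"wz": 0,"gripper": 0.2}])

```text
t: 4.7
eef_pos: [0.5931, 0.0589, 0.1022]
orientation: [0.974, 0.227, 0.004, 0.001]
contact_force: [-1.7, -0.4, 3.3]
opening: 0.0427
```

Request:
arm_command(moves=[{"dx": 0,"dy": 0,"dz": 0.0006,"wx": 0,"wy": 0,"wz": 0,"gripper": 0.2}])

```text
t: 4.8
eef_pos: [0.5931, 0.059, 0.1016]
orientation: [0.974, 0.227, 0.004, 0.001]
contact_force: [-2.8, -0.0, 4.0]
opening: 0.0427
```

Request:
arm_command(moves=[{"dx": 0,"dy": 0,"dz": 0.0005,"wx": 0,"wy": 0,"wz": 0,"gripper": 0.2}])

```text
t: 4.9
eef_pos: [0.5931, 0.0589, 0.1011]
orientation: [0.974, 0.227, 0.004, 0.001]
contact_force: [-1.2, -0.7, 2.7]
opening: 0.0422
```

Request:
arm_command(moves=[{"dx": 0,"dy": 0,"dz": 0.0005,"wx": 0,"wy": 0,"wz": 0,"gripper": 0.2}])

```text
t: 5.0
eef_pos: [0.5931, 0.059, 0.1007]
orientation: [0.974, 0.227, 0.004, 0.001]
contact_force: [-1.6, 0.3, 3.1]
opening: 0.0422
```

Request:
arm_command(moves=[{"dx": 0,"dy": 0,"dz": 0.0006,"wx": 0,"wy": 0,"wz": 0,"gripper": 0.2}])

```text
t: 5.1
eef_pos: [0.5931, 0.059, 0.1003]
orientation: [0.974, 0.227, 0.004, 0.001]
contact_force: [-2.6, 0.1, 6.0]
opening: 0.0427
```

Request:
arm_command(moves=[{"dx": 0,"dy": 0,"dz": 0.0005,"wx": 0,"wy": 0,"wz": 0,"gripper": 0.2}])

```text
t: 5.2
eef_pos: [0.5932, 0.059, 0.1003]
orientation: [0.974, 0.227, 0.004, 0.001]
contact_force: [-3.0, -0.5, 6.1]
opening: 0.0426
```

Request:
arm_command(moves=[{"dx": 0,"dy": 0,"dz": 0.0005,"wx": 0,"wy": 0,"wz": 0,"gripper": 0.2}])

```text
t: 5.3
eef_pos: [0.5931, 0.059, 0.1003]
orientation: [0.974, 0.227, 0.004, 0.001]
contact_force: [-4.3, 0.4, 5.6]
opening: 0.0426
```

Request:
arm_command(moves=[{"dx": 0,"dy": 0,"dz": 0.0004,"wx": 0,"wy": 0,"wz": 0,"gripper": 0.2}])

```text
t: 5.4
eef_pos: [0.5931, 0.059, 0.1004]
orientation: [0.974, 0.227, 0.004, 0.001]
contact_force: [-3.8, -0.3, 4.6]
opening: 0.0423
```

Request:
arm_command(moves=[{"dx": 0,"dy": 0,"dz": 0.0009,"wx": 0,"wy": 0,"wz": 0,"gripper": 0.2}])

```text
t: 5.5
eef_pos: [0.5932, 0.059, 0.1001]
orientation: [0.974, 0.227, 0.004, 0.001]
contact_force: [-3.8, -0.0, 6.3]
opening: 0.0428
```

Request:
arm_command(moves=[{"dx": 0,"dy": 0,"dz": 0.0011,"wx": 0,"wy": 0,"wz": 0,"gripper": 0.2}])

```text
t: 5.6
eef_pos: [0.5932, 0.059, 0.1]
orientation: [0.974, 0.227, 0.004, 0.001]
contact_force: [-5.3, 0.2, 7.9]
opening: 0.0426
```

Request:
arm_command(moves=[{"dx": 0,"dy": 0,"dz": 0.0011,"wx": 0,"wy": 0,"wz": 0,"gripper": 0.2}])

```text
t: 5.7
eef_pos: [0.5933, 0.059, 0.1]
orientation: [0.974, 0.227, 0.005, 0.001]
contact_force: [-4.8, 0.7, 7.8]
opening: 0.0424
```

Request:
arm_command(moves=[{"dx": 0,"dy": 0,"dz": 0.0011,"wx": 0,"wy": 0,"wz": 0,"gripper": 0.2}])

```text
t: 5.8
eef_pos: [0.5933, 0.059, 0.1001]
orientation: [0.974, 0.227, 0.005, 0.001]
contact_force: [-4.3, -0.0, 7.3]
opening: 0.0429
```

Request:
arm_command(moves=[{"dx": 0,"dy": 0,"dz": 0.0016,"wx": 0,"wy": 0,"wz": 0,"gripper": 0.2}])

```text
t: 5.9
eef_pos: [0.5933, 0.0591, 0.0998]
orientation: [0.974, 0.227, 0.005, 0.001]
contact_force: [-5.4, -0.2, 8.7]
opening: 0.0426
```

Request:
arm_command(moves=[{"dx": 0,"dy": 0,"dz": 0.002,"wx": 0,"wy": 0,"wz": 0,"gripper": 0.2}])

```text
t: 6.0
eef_pos: [0.5933, 0.0591, 0.0996]
orientation: [0.974, 0.227, 0.005, 0.001]
contact_force: [-5.3, -0.2, 10.6]
opening: 0.0429
```

Request:
arm_command(moves=[{"dx": 0,"dy": 0,"dz": 0.002,"wx": 0,"wy": 0,"wz": 0,"gripper": 0.2}])

```text
t: 6.1
eef_pos: [0.5934, 0.0591, 0.0996]
orientation: [0.974, 0.227, 0.006, 0.001]
contact_force: [-5.7, -0.6, 11.5]
opening: 0.0428
```

Request:
arm_command(moves=[{"dx": 0,"dy": 0,"dz": 0.002,"wx": 0,"wy": 0,"wz": -2,"gripper": 0.2},{"dx": 0,"dy": 0,"dz": 0.002,"wx": 0,"wy": 0,"wz": -3,"gripper": 0.2}])

```text
t: 6.3
eef_pos: [0.5932, 0.0593, 0.0997]
orientation: [0.963, 0.27, 0.006, 0.001]
contact_force: [-6.6, -0.9, 10.9]
opening: 0.0424
```

```bash
python3 -c "
from h import *
to((.5931,.0589))"
```

```text
t 6.3 eef [0.5932 0.0593 0.0997] yaw 31.37 tilt mrad [12.8  0.9] F [-6.65 -0.9  10.9 ] M [ 0.149  1.13  -0.187] op 0.04242915030707311 j6 1.0272543396254479
tool delta [-0.0003  0.0003 -0.    ]
level wx,wy deg [ 0.34 -0.65]
```

Request:
arm_command(moves=[{"dx": -0.0003,"dy": -0.0002,"dz": 0.002,"wx": 0.1,"wy": -0.2,"wz": -5,"gripper": 0.2},{"dx": -0.0003,"dy": -0.0002,"dz": 0.002,"wx": 0.1,"wy": -0.2,"wz": -5,"gripper": 0.2},{"dx": -0.0003,"dy": -0.0002,"dz": 0.002,"wx": 0.1,"wy": -0.2,"wz": -5,"gripper": 0.2}])

```text
t: 6.6
eef_pos: [0.5928, 0.0596, 0.0998]
orientation: [0.917, 0.398, 0.002, 0.001]
contact_force: [-6.0, -0.0, 9.7]
opening: 0.0427
```

```bash
python3 -c "
from h import *
to((.5931,.0589))
p,d=robot.snapshot('top');cv2.imwrite('pics/t2.png',cv2.resize(p[140:250,200:315,::-1],None,fx=5,fy=5,interpolation=cv2.INTER_CUBIC))"
```

```text
t 6.6 eef [0.5928 0.0596 0.0998] yaw 46.89 tilt mrad [ 5.3 -0.5] F [-5.99 -0.03  9.71] M [ 0.121  0.876 -0.123] op 0.042711527589568504 j6 0.7578056083554886
tool delta [-0.0004  0.0007  0.    ]
level wx,wy deg [ 0.24 -0.19]
```

View pics/t2.png

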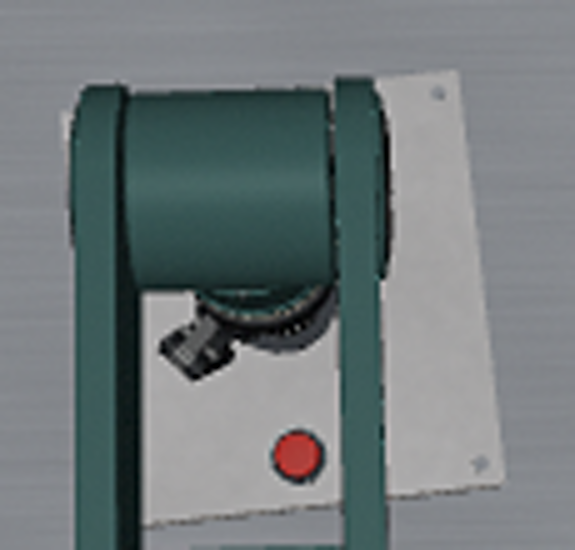

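Request:
arm_command(moves=[{"dx": 0,"dy": 0.0003,"dz": 0.0023,"wx": 0.2,"wy": -0.1,"wz": -6,"gripper": 0.2},{"dx": 0,"dy": 0.0003,"dz": 0.0023,"wx": 0,"wy": 0,"wz": -6,"gripper": 0.2},{"dx": 0,"dy": 0.0003,"dz": 0.0023,"wx": 0,"wy": 0,"wz": -6,"gripper": 0.2}])

```text
t: 6.95
eef_pos: [0.5926, 0.0599, 0.0994]
orientation: [0.84, 0.542, 0.001, -0.001]
contact_force: [-7.6, 0.1, 13.2]
opening: 0.0427
```

```bash
python3 -c "
from h import *
to((.5931,.0589))
p,d=robot.snapshot('side');cv2.imwrite('pics/s2.png',cv2.resize(p[120:300,180:400,::-1],None,fx=3,fy=3,interpolation=cv2.INTER_CUBIC))"
```

```text
t 6.95 eef [0.5926 0.0599 0.0994] yaw 65.69 tilt mrad [1.  2.1] F [-7.56  0.13 13.17] M [ 0.109  1.358 -0.171] op 0.042672294428092054 j6 0.428496827072269
tool delta [-0.0008  0.0009 -0.    ]
level wx,wy deg [ 0.   -0.13]
```

View pics/s2.png

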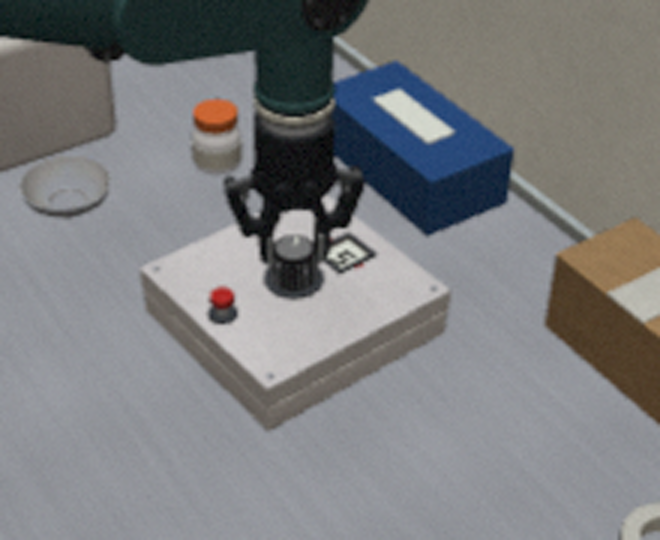

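Side view: the window at crop (350,254) now shows the 5 after 39°, so the drum is being carried along. I'll keep turning.

Request:
arm_command(moves=[{"dx": 0,"dy": 0,"dz": 0.002,"wx": 0,"wy": -0.1,"wz": -6,"gripper": 0.2},{"dx": 0,"dy": 0,"dz": 0.002,"wx": 0,"wy": 0,"wz": -6,"gripper": 0.2},{"dx": 0,"dy": 0,"dz": 0.002,"wx": 0,"wy": 0,"wz": -6,"gripper": 0.2},{"dx": 0,"dy": 0,"dz": 0.002,"wx": 0,"wy": 0,"wz": -6,"gripper": 0.2}])

```text
t: 7.4
eef_pos: [0.5916, 0.0601, 0.0996]
orientation: [0.702, 0.712, 0.001, 0.0]
contact_force: [-5.7, -0.2, 10.3]
opening: 0.0429
```

```bash
python3 -c "
from h import *
to((.5931,.0589))"
```

```text
t 7.4 eef [0.5916 0.0601 0.0996] yaw 90.75 tilt mrad [1.1 0.7] F [-5.75 -0.22 10.34] M [ 0.037  1.115 -0.146] op 0.04285010504539953 j6 -0.007665988320622053
tool delta [-0.0013  0.0015  0.    ]
level wx,wy deg [ 0.06 -0.04]
```

Request:
arm_command(moves=[{"dx": 0,"dy": 0,"dz": 0.0021,"wx": 0,"wy": 0,"wz": -6,"gripper": 0.2},{"dx": 0,"dy": 0,"dz": 0.0021,"wx": 0,"wy": 0,"wz": -6,"gripper": 0.2},{"dx": 0,"dy": 0,"dz": 0.0021,"wx": 0,"wy": 0,"wz": -6,"gripper": 0.2},{"dx": 0,"dy": 0,"dz": 0.0021,"wx": 0,"wy": 0,"wz": -6,"gripper": 0.2},{"dx": 0,"dy": 0,"dz": 0.0021,"wx": 0,"wy": 0,"wz": -6,"gripper": 0.2}])

```text
t: 7.9
eef_pos: [0.5906, 0.0599, 0.0996]
orientation: [0.485, 0.874, 0.001, 0.001]
contact_force: [-6.3, -0.6, 11.3]
opening: 0.0429
```

```bash
python3 -c "
from h import *
to((.5931,.0589))
p,d=robot.snapshot('side');cv2.imwrite('pics/s3.png',cv2.resize(p[170:250,220:340,::-1],None,fx=6,fy=6,interpolation=cv2.INTER_CUBIC))"
```

```text
t 7.9 eef [0.5906 0.0599 0.0996] yaw 121.92 tilt mrad [2.3 0.1] F [-6.34 -0.6  11.25] M [-0.029  1.163 -0.142] op 0.04285540536119433 j6 -0.5516027769506642
tool delta [-0.0022  0.0016  0.    ]
level wx,wy deg [0.12 0.06]
```

View pics/s3.png

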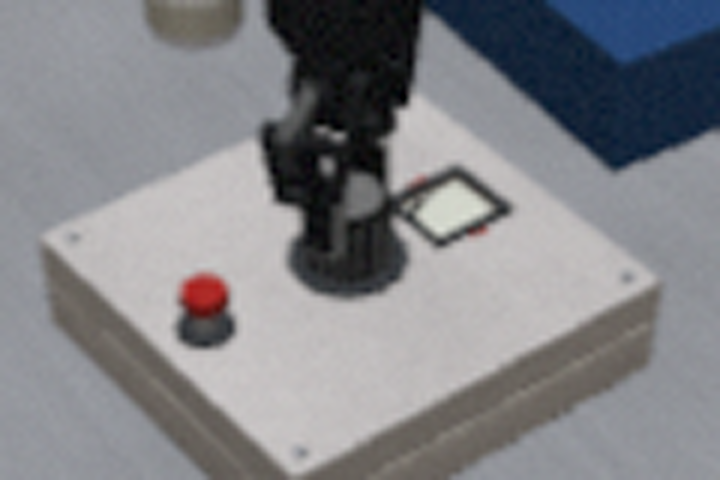

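Side crop: the window (450,205) is now blank between digits, so the drum is roughly at 6.5. Turning on.

Request:
arm_command(moves=[{"dx": 0,"dy": 0,"dz": 0.0021,"wx": 0,"wy": 0,"wz": -6,"gripper": 0.2},{"dx": 0,"dy": 0,"dz": 0.0021,"wx": 0,"wy": 0,"wz": -6,"gripper": 0.2},{"dx": 0,"dy": 0,"dz": 0.0018,"wx": 0,"wy": 0,"wz": -2,"gripper": 0.2}])

```text
t: 8.25
eef_pos: [0.5902, 0.0595, 0.0997]
orientation: [0.369, 0.929, 0.0, 0.002]
contact_force: [-5.5, 0.3, 9.6]
opening: 0.0428
```

```bash
python3 -c "
from h import *
to((.5931,.0589))
p,d=robot.snapshot('side');cv2.imwrite('pics/s4.png',cv2.resize(p[190:220,275:315,::-1],None,fx=16,fy=16,interpolation=cv2.INTER_CUBIC))"
```

```text
t 8.25 eef [0.5902 0.0595 0.0997] yaw 136.64 tilt mrad [ 3.7 -0.5] F [-5.53  0.32  9.64] M [ 0.045  1.012 -0.121] op 0.042785302370518176 j6 -0.8086380499033962
tool delta [-0.0026  0.0015  0.    ]
level wx,wy deg [0.13 0.18]
```

View pics/s4.png

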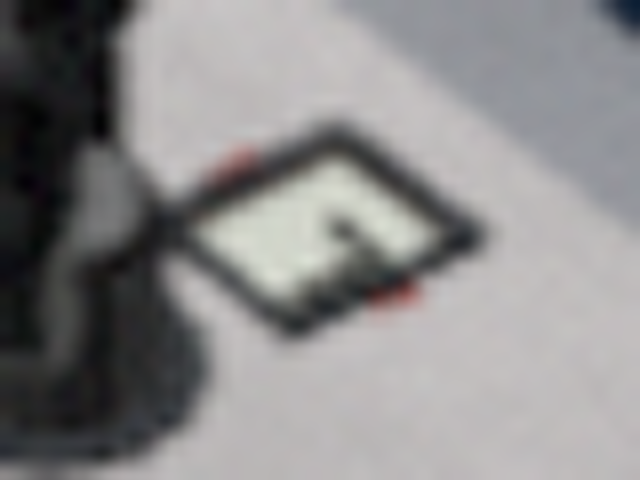

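Side close-up: the 7 is entering from the -y side at (345,270), short of the middle at (315,228), though parallax exaggerates this. I'll release and check with the top camera.

Request:
arm_command(moves=[{"dx": 0,"dy": 0,"dz": -0.003,"wx": 0,"wy": 0,"wz": 0,"gripper": 0.2},{"dx": 0,"dy": 0,"dz": -0.006,"wx": 0,"wy": 0,"wz": 0,"gripper": 0.2},{"dx": 0,"dy": 0,"dz": 0,"wx": 0,"wy": 0,"wz": 0,"gripper": -1},{"dx": 0,"dy": 0,"dz": 0,"wx": 0,"wy": 0,"wz": 0,"gripper": -1},{"dx": 0,"dy": 0,"dz": -0.03,"wx": 0,"wy": 0,"wz": 0,"gripper": -1},{"dx": 0,"dy": 0,"dz": -0.04,"wx": 0,"wy": 0,"wz": 0,"gripper": -1},{"dx": 0,"dy": 0,"dz": -0.03,"wx": 0,"wy": 0,"wz": 0,"gripper": -1}])

```text
t: 9.0
eef_pos: [0.5875, 0.0591, 0.2018]
orientation: [0.37, 0.929, -0.002, -0.004]
contact_force: [1.3, -0.1, 0.7]
opening: 0.0855
```

Request:
arm_command(moves=[{"dx": -0.02,"dy": -0.03,"dz": 0,"wx": 0,"wy": 0,"wz": 0,"gripper": -1},{"dx": -0.025,"dy": -0.04,"dz": 0,"wx": 0,"wy": 0,"wz": 0,"gripper": -1},{"dx": -0.025,"dy": -0.04,"dz": 0,"wx": 0,"wy": 0,"wz": 0,"gripper": -1},{"dx": -0.025,"dy": -0.04,"dz": 0,"wx": 0,"wy": 0,"wz": 0,"gripper": -1},{"dx": -0.025,"dy": -0.04,"dz": 0,"wx": 0,"wy": 0,"wz": 0,"gripper": -1},{"dx": -0.015,"dy": -0.03,"dz": 0,"wx": 0,"wy": 0,"wz": 0,"gripper": -1}])

```text
t: 9.6
eef_pos: [0.5398, -0.1978, 0.2054]
orientation: [0.364, 0.931, 0.0, 0.003]
contact_force: [-0.3, -0.1, -0.3]
opening: 0.0856
```

```bash
python3 -c "
from h import *
to((.5915,.0592),.2)
p,d=robot.snapshot('top');np.save('t5.npy',p)
a=np.load('top0.npz')['p']
f=lambda q:cv2.resize(q[160:192,236:272,::-1],None,fx=11,fy=11,interpolation=cv2.INTER_CUBIC)
cv2.imwrite('pics/t5.png',np.hstack([f(a),f(p)]))"
```

```text
t 9.6 eef [ 0.5398 -0.1978  0.2054] yaw 137.28 tilt mrad [ 5.4 -1.8] F [-0.27 -0.1  -0.3 ] M [ 0.001 -0.04  -0.042] op 0.08560175465723967 j6 -1.2754251978366282
tool delta [0.1364 0.2239 0.0052]
level wx,wy deg [0.13 0.3 ]
```

View pics/t5.png

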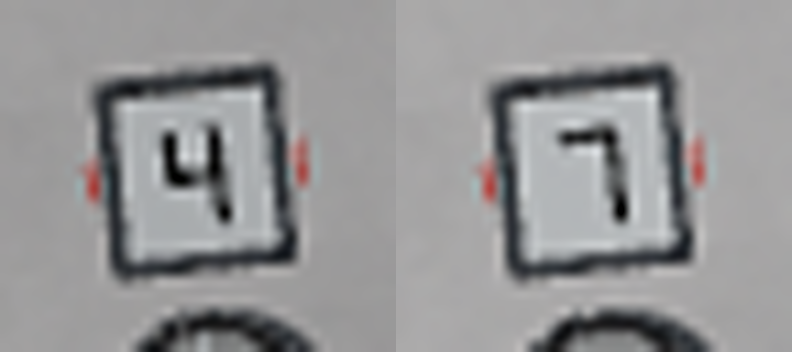

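Top view (4 before, 7 after): the 7 spans x 558–625 and the window's mid-mark is at 594, so it is centred to about 0.3 px (0.01 rad). Now the plunger.

Request:
arm_command(moves=[{"dx": 0.02,"dy": 0.016,"dz": 0,"wx": 0,"wy": 0,"wz": 0,"gripper": 1},{"dx": 0.035,"dy": 0.028,"dz": 0,"wx": 0,"wy": 0,"wz": 0,"gripper": 1},{"dx": 0.035,"dy": 0.028,"dz": 0,"wx": 0,"wy": 0,"wz": 0,"gripper": 1},{"dx": 0.035,"dy": 0.028,"dz": 0,"wx": 0,"wy": 0,"wz": 0,"gripper": 1},{"dx": 0.035,"dy": 0.028,"dz": 0,"wx": 0,"wy": 0,"wz": 0,"gripper": 1},{"dx": 0.035,"dy": 0.028,"dz": 0,"wx": 0,"wy": 0,"wz": 0,"gripper": 1},{"dx": 0,"dy": 0,"dz": 0,"wx": 0,"wy": 0,"wz": 0,"gripper": 1}])

```text
t: 10.35
eef_pos: [0.5029, 0.0477, 0.1969]
orientation: [0.373, 0.928, -0.002, 0.001]
contact_force: [-0.3, -0.9, 0.1]
opening: 0.0001
```

```bash
python3 -c "
from h import *
to((.503,.0518),.112)"
```

```text
t 10.35 eef [0.5029 0.0477 0.1969] yaw 136.21 tilt mrad [ 0.9 -5.5] F [-0.31 -0.88  0.09] M [-0.002  0.007 -0.02 ] op 7.387596703152415e-05 j6 -0.8210979797008514
tool delta [0.0031 0.0034 0.0849]
level wx,wy deg [-0.19  0.25]
```

Request:
arm_command(moves=[{"dx": 0.003,"dy": 0.003,"dz": 0.025,"wx": -0.2,"wy": 0.2,"wz": 0,"gripper": 1},{"dx": 0,"dy": 0,"dz": 0.025,"wx": 0,"wy": 0,"wz": 0,"gripper": 1},{"dx": 0,"dy": 0,"dz": 0.02,"wx": 0,"wy": 0,"wz": 0,"gripper": 1},{"dx": 0,"dy": 0,"dz": 0.008,"wx": 0,"wy": 0,"wz": 0,"gripper": 1},{"dx": 0,"dy": 0,"dz": 0,"wx": 0,"wy": 0,"wz": 0,"gripper": 1}])

```text
t: 10.85
eef_pos: [0.5043, 0.0526, 0.1156]
orientation: [0.371, 0.929, -0.0, 0.002]
contact_force: [0.1, -0.7, -0.6]
opening: 0.0002
```

```bash
python3 -c "
from h import *
to((.503,.0518),.106)"
```

```text
t 10.85 eef [0.5043 0.0526 0.1156] yaw 136.46 tilt mrad [ 4.2 -2.7] F [ 0.06 -0.69 -0.57] M [-0.021 -0.006  0.061] op 0.0002126944377581269 j6 -0.8168304407756615
tool delta [ 0.0004 -0.0015  0.0096]
level wx,wy deg [0.05 0.28]
```

Request:
arm_command(moves=[{"dx": 0,"dy": -0.001,"dz": 0.004,"wx": 0,"wy": 0.2,"wz": 0,"gripper": 1},{"dx": 0,"dy": 0,"dz": 0.003,"wx": 0,"wy": 0,"wz": 0,"gripper": 1}])

```text
t: 11.05
eef_pos: [0.5049, 0.0511, 0.1098]
orientation: [0.371, 0.929, 0.001, 0.002]
contact_force: [-0.5, 0.2, 0.5]
opening: 0.0004
```

Request:
arm_command(moves=[{"dx": 0,"dy": 0,"dz": 0.002,"wx": 0,"wy": 0,"wz": 0,"gripper": 1},{"dx": 0,"dy": 0,"dz": 0.002,"wx": 0,"wy": 0,"wz": 0,"gripper": 1}])

```text
t: 11.25
eef_pos: [0.506, 0.0507, 0.107]
orientation: [0.372, 0.928, 0.001, 0.004]
contact_force: [-0.4, -0.1, 0.7]
opening: 0.0001
```

Request:
arm_command(moves=[{"dx": 0,"dy": 0,"dz": 0.002,"wx": 0,"wy": 0,"wz": 0,"gripper": 1}])

```text
t: 11.35
eef_pos: [0.5064, 0.0507, 0.1054]
orientation: [0.372, 0.928, 0.001, 0.004]
contact_force: [-0.1, -0.7, 1.6]
opening: -0.0001
```

Request:
arm_command(moves=[{"dx": 0,"dy": 0,"dz": 0.002,"wx": 0,"wy": 0,"wz": 0,"gripper": 1}])

```text
t: 11.45
eef_pos: [0.5065, 0.0507, 0.104]
orientation: [0.372, 0.928, 0.001, 0.004]
contact_force: [-1.9, 0.5, 2.3]
opening: 0.0001
```

Request:
arm_command(moves=[{"dx": 0,"dy": 0,"dz": 0.002,"wx": 0,"wy": 0,"wz": 0,"gripper": 1},{"dx": 0,"dy": 0,"dz": 0.002,"wx": 0,"wy": 0,"wz": 0,"gripper": 1}])

```text
t: 11.65
eef_pos: [0.5065, 0.0507, 0.1006]
orientation: [0.372, 0.928, 0.001, 0.004]
contact_force: [-1.6, -0.3, 2.8]
opening: 0.0001
```

Request:
arm_command(moves=[{"dx": 0,"dy": 0,"dz": 0.002,"wx": 0,"wy": 0,"wz": 0,"gripper": 1},{"dx": 0,"dy": 0,"dz": 0.002,"wx": 0,"wy": 0,"wz": 0,"gripper": 1}])

```text
t: 11.85
eef_pos: [0.5065, 0.0507, 0.0967]
orientation: [0.371, 0.928, 0.001, 0.005]
contact_force: [-1.8, 1.1, 2.3]
opening: -0.0002
```

Request:
arm_command(moves=[{"dx": 0,"dy": 0,"dz": 0.002,"wx": 0,"wy": 0,"wz": 0,"gripper": 1},{"dx": 0,"dy": 0,"dz": 0.002,"wx": 0,"wy": 0,"wz": 0,"gripper": 1}])

```text
t: 12.05
eef_pos: [0.5065, 0.0507, 0.0924]
orientation: [0.371, 0.928, 0.001, 0.005]
contact_force: [-1.5, -0.4, 2.6]
opening: -0.0001
```

```bash
python3 -c "
from h import *
to((.503,.0518),.0915)"
```

```text
t 12.05 eef [0.5065 0.0507 0.0924] yaw 136.39 tilt mrad [ 9.4 -0.9] F [-1.48 -0.44  2.58] M [-0.01   0.286 -0.007] op -6.108507703786293e-05 j6 -0.8207048302424849
tool delta [ 0.0033 -0.0016  0.0008]
level wx,wy deg [0.34 0.43]
```

Request:
arm_command(moves=[{"dx": 0,"dy": 0,"dz": 0.0015,"wx": 0,"wy": 0,"wz": 0,"gripper": 1}])

```text
t: 12.15
eef_pos: [0.5067, 0.0507, 0.0913]
orientation: [0.371, 0.928, 0.001, 0.005]
contact_force: [-4.6, 0.8, 10.8]
opening: 0.0
```

Request:
arm_command(moves=[{"dx": 0,"dy": 0,"dz": 0.002,"wx": 0,"wy": 0,"wz": 0,"gripper": 1}])

```text
t: 12.25
eef_pos: [0.5068, 0.0507, 0.0912]
orientation: [0.371, 0.928, 0.001, 0.005]
contact_force: [-8.1, 0.5, 18.4]
opening: -0.0
```

Request:
arm_command(moves=[{"dx": 0,"dy": 0,"dz": 0.002,"wx": 0,"wy": 0,"wz": 0,"gripper": 1}])

```text
t: 12.35
eef_pos: [0.5068, 0.0507, 0.0913]
orientation: [0.371, 0.928, 0.001, 0.005]
contact_force: [-7.2, -0.8, 13.2]
opening: -0.0001
```

Request:
arm_command(moves=[{"dx": 0,"dy": 0,"dz": 0.002,"wx": 0,"wy": 0,"wz": 0,"gripper": 1}])

```text
t: 12.45
eef_pos: [0.5068, 0.0507, 0.0913]
orientation: [0.371, 0.928, 0.001, 0.005]
contact_force: [-5.5, -0.1, 11.8]
opening: 0.0003
```

Hard stop at z 0.0913, after 14 mm of travel. Backing off to check.

Request:
arm_command(moves=[{"dx": 0,"dy": 0,"dz": -0.005,"wx": 0,"wy": 0,"wz": 0,"gripper": 1},{"dx": 0,"dy": 0,"dz": -0.03,"wx": 0,"wy": 0,"wz": 0,"gripper": 1},{"dx": 0,"dy": 0,"dz": -0.04,"wx": 0,"wy": 0,"wz": 0,"gripper": 1},{"dx": 0,"dy": 0,"dz": -0.04,"wx": 0,"wy": 0,"wz": 0,"gripper": 1}])

```text
t: 12.85
eef_pos: [0.5022, 0.051, 0.2006]
orientation: [0.371, 0.928, -0.001, -0.002]
contact_force: [-0.4, -0.6, 1.2]
opening: -0.0002
```

Request:
arm_command(moves=[{"dx": -0.02,"dy": -0.02,"dz": 0,"wx": 0,"wy": 0,"wz": 0,"gripper": 1},{"dx": -0.033,"dy": -0.03,"dz": 0,"wx": 0,"wy": 0,"wz": 0,"gripper": 1},{"dx": -0.033,"dy": -0.03,"dz": 0,"wx": 0,"wy": 0,"wz": 0,"gripper": 1},{"dx": -0.033,"dy": -0.03,"dz": 0,"wx": 0,"wy": 0,"wz": 0,"gripper": 1},{"dx": -0.033,"dy": -0.03,"dz": 0,"wx": 0,"wy": 0,"wz": 0,"gripper": 1},{"dx": -0.025,"dy": -0.02,"dz": 0,"wx": 0,"wy": 0,"wz": 0,"gripper": 1},{"dx": 0,"dy": 0,"dz": 0,"wx": 0,"wy": 0,"wz": 0,"gripper": 1},{"dx": 0,"dy": 0,"dz": 0,"wx": 0,"wy": 0,"wz": 0,"gripper": 1}])

```text
t: 13.65
eef_pos: [0.5282, -0.1956, 0.207]
orientation: [0.369, 0.929, 0.003, 0.009]
contact_force: [-0.1, 0.2, -0.6]
opening: 0.0
```

```bash
python3 -c "
from h import *
to((.503,.0518),.2)
p,d=robot.snapshot('top')
for a,b in((256,199),(259,230)):
  x=d[b-1:b+2,a-1:a+2];print(pt('top',(a,b),np.median(x[x>0])))
cv2.imwrite('pics/t6.png',cv2.resize(p[150:245,205:310,::-1],None,fx=6,fy=6,interpolation=cv2.INTER_CUBIC))"
```

```text
t 13.65 eef [ 0.5282 -0.1956  0.207 ] yaw 136.63 tilt mrad [18.5 -1.4] F [-0.07  0.24 -0.56] M [-0.022 -0.016  0.084] op 1.665964359905452e-05 j6 -1.2727151059682587
tool delta [0.1883 0.1624 0.0062]
level wx,wy deg [0.67 0.83]
[0.58383138 0.05632574 0.1223627 ]
[0.50475622 0.05196575 0.08211183]
```

View pics/t6.png

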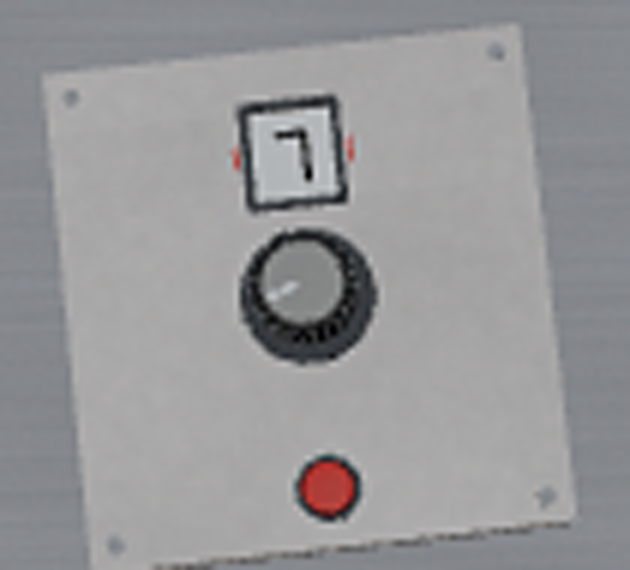

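The 7 is centred in the window (293,153). The plunger cap dropped from 0.0955 to 0.0821 m (about 13.4 mm by depth), the hub is back up, and the arm is clear.

```bash
python3 -c "
from cell import robot
print(robot.job_done())"
```

```text
the job is handed in; nothing more can be done
None
```

The drum is on 7 with the red lock plunger home, and I handed the job in at about 13.7 s of the 64 s. The hand-in gives no verdict.

**Turning:** I gripped the hub and pressed it down about 10.5 mm until it met the clutch. The drum was then turned about 110° counter-clockwise, from 4 to 7. The highest push read was 13.2 N. The force sensor seemed to read about 1.4 N low, so the true push was probably nearer 14.6 N, still under the 20 N limit.

**Locking:** I let the hub go and pushed the plunger with closed fingers until it hit its hard stop. The highest force read was 18.4 N, against the 25 N limit.

**Last checks:**
- **Number:** the top camera shows the 7 centred in the window; the earlier close-up, before locking, put it within about 0.01 rad.
- **Plunger:** the arm measured about 14 mm of travel, while camera depth gave about 13.4 mm. Both are past the required 12.5 mm.
- **Hub and arm:** the hub is back up, and the arm stands clear, touching nothing.
- **Disagreement:** while turning, the side camera showed the 7 short of the middle, but the top view showed it centred. I put that down to viewing angle, because the drum sits below the pane.
- **Not checked:** I did not measure the tubes, bowl, jar or tape again. The arm passed above the rack and stayed clear of the rest, and no unexpected contact forces showed.

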